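Issue a hinge-pin kit from the gravity dispensers

TASK

Issue one hinge kit from the two sloping gravity dispensers on the stores counter: let two of the short hollow bushes and one of the long solid pins, no more, roll down to the pick-up ends below the gates. Work each dispenser only with its rocking paddle at the upper end: with the fingertips press it fully down, which lifts the gate and lets one part out, then let it come right back up. Leave the issued parts lying there, do not touch any part or gate by hand, and leave the other things on the counter where they stand.

Things in the scene. Friction and masses are not known exactly. Their poses are not given: they have to be found in the camera images.
- bush_dispenser: Fixed gravity dispenser of the short hollow bushes: open track 64 mm wide, 12 degrees down, on a base 351 x 100 mm. Origin: centre of the base's underside; x downhill, away from the robot, z up. Paddle at x -139, gate at x 70, end stop of the pick-up end at x 165 mm. Waiting parts lie across the track with centres below x 70; issued parts come to rest at x about 150 and 117 mm.
- bush_paddle (a point): Middle of the top of the bush dispenser's paddle, a flat rubber-topped plate, 44 mm along x and 84 mm across, behind the track's upper end, clear above. At rest 126 mm above the table, tilted 0.17 rad with its robot-side edge higher; pressed fully 78 mm above the table, tilted 0.17 rad the other way; in between it goes straight down, within 3 mm.
- bush_lever (a joint): Lever of the bush dispenser: 0 paddle up, gate shut; 0.34 rad paddle fully down on a rigid stop, gate up. Springs back: 4 N on the paddle starts it, 8 N reaches the stop. The first part gets free at about 0.25 rad and rolls out in under 1 s; tongues in the floor hold back the rest, which roll on by one, within 1 s, once the paddle is up. One full press and return: one part.
- pin_dispenser: Fixed gravity dispenser of the long solid pins: open track 94 mm wide, 12 degrees down, on a base 306 x 130 mm. Origin: centre of the base's underside; x downhill, away from the robot, z up. Paddle at x -118, gate at x 73, end stop of the pick-up end at x 142 mm. Waiting parts lie across the track with centres below x 73; issued parts come to rest at x about 132 mm.
- pin_paddle (a point): Middle of the top of the pin dispenser's paddle, a flat rubber-topped plate, 44 mm along x and 114 mm across, behind the track's upper end, clear above. At rest 118 mm above the table, tilted 0.17 rad with its robot-side edge higher; pressed fully 71 mm above the table, tilted 0.17 rad the other way; in between it goes straight down, within 3 mm.
- pin_lever (a joint): Lever of the pin dispenser: 0 paddle up, gate shut; 0.34 rad paddle fully down on a rigid stop, gate up. Springs back: 4 N on the paddle starts it, 8 N reaches the stop. The first part gets free at about 0.24 rad and rolls out in under 1 s; tongues in the floor hold back the rest, which roll on by one, within 1 s, once the paddle is up. One full press and return: one part.
- bush1: Short hollow steel bush, 34 mm outside diameter, 25 mm bore, 60 mm long, lying across the track; origin at its centre, y along its axis. Number 1 counted uphill from the gate.
- bush2: Short hollow steel bush, 34 mm outside diameter, 25 mm bore, 60 mm long, lying across the track; origin at its centre, y along its axis. Number 2 counted uphill from the gate.
- bush3: Short hollow steel bush, 34 mm outside diameter, 25 mm bore, 60 mm long, lying across the track; origin at its centre, y along its axis. Number 3 counted uphill from the gate.
- bush4: Short hollow steel bush, 34 mm outside diameter, 25 mm bore, 60 mm long, lying across the track; origin at its centre, y along its axis. Number 4 counted uphill from the gate.
- pin1: Long solid steel pin, 25 mm diameter, 90 mm long, lying across the track; origin at its centre, y along its axis. Number 1 counted uphill from the gate.
- pin2: Long solid steel pin, 25 mm diameter, 90 mm long, lying across the track; origin at its centre, y along its axis. Number 2 counted uphill from the gate.
- pin3: Long solid steel pin, 25 mm diameter, 90 mm long, lying across the track; origin at its centre, y along its axis. Number 3 counted uphill from the gate.
- tape_roll: Roll of tape standing on its flat side, 84 mm across, 48 mm high, between the dispensers. Bystander: leave it alone.
- wrench: Steel wrench lying flat, 170 mm long, between the dispensers. Bystander: leave it alone.
- bolt: Large hex bolt standing on its head, 67 mm tall, 30 mm head. Bystander: leave it alone.
- spray_can: Spray can, 66 mm across, 170 mm tall, at the left. Bystander: leave it alone.
- mug: White mug, 80 mm across, 92 mm high, at the right. Bystander: leave it alone.
- grease_tub: Tub with a lid, 84 mm across, 75 mm high, at the right. Bystander: leave it alone.
Mind the look-alikes: they are no part of the job. What is shaped like the pin1 but orange or turquoise is not meant.

How it is judged (in metres and radians):
At the end, for the whole second after the job is handed in: The first two bushes and the first pin lie at rest in the pick-up ends of their dispensers (centre more than 100 mm downhill of the dispenser's middle, on the track), the other two bushes and two pins wait at rest in line behind the shut gates, and both levers are back up (below 0.03 rad) (x of bush1 in the frame of bush_dispenser between 0.1 and 0.17 m and x of bush2 in the frame of bush_dispenser between 0.1 and 0.17 m and x of pin1 in the frame of pin_dispenser between 0.1 and 0.17 m and x of bush3 in the frame of bush_dispenser between -0.1 and 0.068 m and x of bush4 in the frame of bush_dispenser between -0.1 and 0.068 m and x of pin2 in the frame of pin_dispenser between -0.1 and 0.068 m and x of pin3 in the frame of pin_dispenser between -0.1 and 0.068 m and z of bush1 in the frame of bush_dispenser between 0.055 and 0.14 m and y of bush1 in the frame of bush_dispenser between -0.02 and 0.02 m and linear speed of each of bush1, bush2, bush3, bush4, pin1, pin2, pin3 below 0.03 m/s and z of bush2 in the frame of bush_dispenser between 0.055 and 0.14 m and y of bush2 in the frame of bush_dispenser between -0.02 and 0.02 m and z of bush3 in the frame of bush_dispenser between 0.055 and 0.14 m and y of bush3 in the frame of bush_dispenser between -0.02 and 0.02 m and z of bush4 in the frame of bush_dispenser between 0.055 and 0.14 m and y of bush4 in the frame of bush_dispenser between -0.02 and 0.02 m and z of pin1 in the frame of pin_dispenser between 0.055 and 0.14 m and y of pin1 in the frame of pin_dispenser between -0.02 and 0.02 m and z of pin2 in the frame of pin_dispenser between 0.055 and 0.14 m and y of pin2 in the frame of pin_dispenser between -0.02 and 0.02 m and z of pin3 in the frame of pin_dispenser between 0.055 and 0.14 m and y of pin3 in the frame of pin_dispenser between -0.02 and 0.02 m and value of joint each of bush_lever, pin_lever below 0.03 rad); the robot touches nothing.
It fails at once if a bush or pin is touched by the robot (contact force between any of the fingers, the arm and bush1 above 0.5 N or contact force between any of the fingers, the arm and bush2 above 0.5 N or contact force between any of the fingers, the arm and bush3 above 0.5 N or contact force between any of the fingers, the arm and bush4 above 0.5 N or contact force between any of the fingers, the arm and pin1 above 0.5 N or contact force between any of the fingers, the arm and pin2 above 0.5 N or contact force between any of the fingers, the arm and pin3 above 0.5 N).
It fails at once if a bush or pin is lifted off its track (z of any of bush1, bush2, bush3, bush4 in the frame of bush_dispenser above 0.16 m or z of any of pin1, pin2, pin3 in the frame of pin_dispenser above 0.16 m).
It fails at once if a gate is touched by the robot instead of being lifted by its paddle (contact force between any of the fingers, the arm and bush_lever_c11 above 0.5 N or contact force between any of the fingers, the arm and bush_lever_c12 above 0.5 N or contact force between any of the fingers, the arm and pin_lever_c11 above 0.5 N or contact force between any of the fingers, the arm and pin_lever_c12 above 0.5 N).
It fails at once if another thing on the counter is moved by more than 30 mm (distance of any of tape_roll, wrench, bolt, spray_can, mug, grease_tub from where it was at the start of the episode above 0.03 m).
It also fails if it takes over 61 s, if anything falls off the work surface, if the arm or the gripper's body presses on something with over 40 N, if the wrist force passes 120 N, or if a joint passes its speed limit or range.

ROBOT

A 6-joint arm with a two-finger parallel gripper is mounted at the origin on the work surface. World frame = base frame: x ahead of the robot, y to its left, z up, the work surface at z = 0. Lengths are in m, angles in degrees, forces in N, time in s.
With the tool pointing down it reaches from about 0.4 to 0.825 m from the base axis. Payload 7 kg.
Tool frame: the origin (TCP) lies on the centre line of the jaws, within the pads' length; the fingertips stand 14 mm ahead of it and the grasp point (between the pads) lies 5 mm behind it; z points along the fingers, y is the line along which they close (so a half turn about z gives the same grasp; the last joint's range is limited). The gripper opens to 88 mm and grips with 3 to 60 N. Pads are 19 mm wide; open, the fingers measure 130 mm over their backs; the gripper's body (78 mm by 193 mm) begins 47 mm behind the grasp point.
Start: joints at [83.887, 20.546, 0.682, 0, -70.136, -16.507], TCP at [0.26, 0.623, 0.241] pointing down, gripper open.
Joint ranges: [-176.03, 176.03], [-82.01, 121.73], [-58.28, 71.71], [-173.87, 95.51], [-174.79, -0.11], [-173.66, 173.66]. Speed limits (degrees/s): [136.94, 136.94, 172.46, 180, 180, 180].

INTERFACE

Orientations are given as [roll, pitch, yaw] about the fixed x, y, z axes, in that order (R = Rz(yaw) Ry(pitch) Rx(roll)).
In Python, from plant import r gives the robot as it stands.
- The arm moves only by the tool send_rows, never from a script. Its argument "steps" is a list of rows, each an object with "dp": the shift along the tool's x, y, z in mm, a list of three; "roll": the turn about the tool's z in rad; "jaw": the opening in per cent of the stroke, from 0 (shut) to 100 (fully open). In form: [{"dp": [tx, ty, tz], "roll": roll, "jaw": jaw}, ...]. A call has 1 to 5 rows; each row is the pose to reach, as a shift and turn from the pose commanded when the call began, along the tool's axes at that moment; what a row does not reach only later rows make up. A row lasts 1/8 s, in which the tool goes at most 62.5 mm and 10.7 degrees, less where a joint would pass 70% of its speed; a pose out of reach is approached as far as the arm can. A call with a gripper value outside its range is refused whole. The fingers move at their own pace and stop on an object; "newtons" is the grip in N (left out, the last holds). Time passes only in rows, so rows that repeat a pose let the fingers close. It gives the time, the measured TCP pose, the force, the opening and the grip force at its end, in the units of the state.
- r.get_state(): the state, without advancing time (a new reading comes with each control period).
- r.capture(name): name is "scene" or "top" or "wrist"; returns a dict with "image" (384x512x3 uint8, blue, green, red), "K" (3x3 intrinsics, pixels), "rvec" (rotation vector, rad) and "tvec" (3), from world to camera coordinates, as OpenCV has them. Camera axes: x right, y down, z forward; pixel columns grow to the right and rows downward; lengths in m; the calibration is good to about 2 mm. A picture is of the moment at which its call begins. There is no depth.
- r.close_job(): hands the job in; it is judged then, once.
The state is a dict: "time_s": time; "joints": joint angles; "qd": joint speeds; "joint_torque": joint torques, N m; "tcp_pos": TCP position; "eef_rot": TCP orientation; "contact_force": force on the tool from outside, world axes, zero at the start; "moment": the same for the moment, N m; "gripper_width": finger opening in m; "gripper_force": force on a finger pad.
Only numpy, scipy, OpenCV 4.12 (cv2) and the standard library are available. Lean on these libraries where they do the work, as an engineer would, in place of code of your own. Each camera call takes 0.05 s, during which the arm holds its last target. There are 200 camera calls.

## Working session

There is one attempt and no reset: what is moved stays moved. The work goes in short steps, Python scripts to look and compute and a tool call to move; the robot and the scene stay as the last step left them, time stands still between calls to the robot, and variables do not carry over. Pictures are saved under pics/ and viewed, at most 10 in all, crops included, and the job is handed in when it is done.

Besides the shell and the picture viewer there is one more tool, called in YAML: its name, and indented under it one key for each argument. send_rows: Moves the arm, as the interface text tells. Its arguments: {"type":"object","properties":{"steps":{"type":"array","items":{"type":"object","properties":{"dp":{"type":"array","items":{"type":"number"}},"roll":{"type":"number"},"jaw":{"type":"number"}}}},"newtons":{"type":"number"}},"required":["steps"]}

```bash
mkdir -p pics
python3 - <<'E'
from plant import r
import cv2,numpy as np
s=r.get_state(); print(s['time_s'],s['tcp_pos'],s['eef_rot'],s['contact_force'],s['gripper_width'])
for n in ['scene','top']:
    c=r.capture(n); cv2.imwrite(f'pics/{n}0.png',c['image']); np.savez(f'{n}.npz',**c)
E
```

```text
0.0 [0.25946315 0.6226331  0.23962914] [ 1.79907065e+02 -8.07049613e-03 -2.26269924e+01] [-0.04368029  0.02682048 -0.39714909] 0.08767839430459354
```

View pics/top0.png

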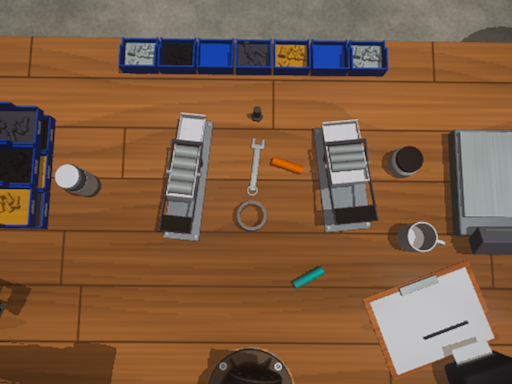

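View pics/scene0.png

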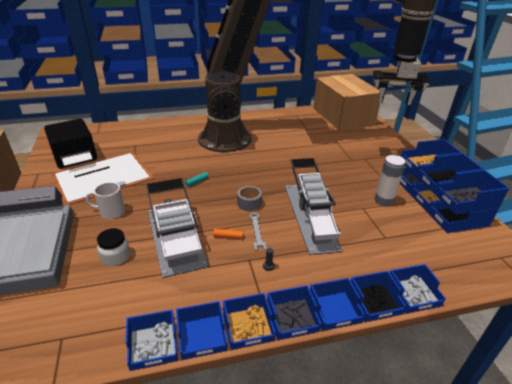

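The top view shows the bush dispenser at about (187,178), with four short rollers and its black paddle at (178,224). The pin dispenser is at about (345,172), with three long rollers and its paddle at (355,213). The tape roll (251,215), wrench (256,165) and bolt (257,113) stand between them. Things that could be mistaken for the pins are the orange cylinder (287,165) and the turquoise one (309,277), and neither is meant. Each paddle could be mistaken for the other; I tell them apart by track width and part count. I'll measure both and check a crop.

```bash
cat > h.py <<'E'
import numpy as np,cv2
def ray(c,uv,z):
    R=cv2.Rodrigues(c['rvec'])[0];t=np.array(c['tvec']).ravel();C=-R.T@t
    d=R.T@np.linalg.inv(c['K'])@np.array([uv[0],uv[1],1.]);return C+d*(z-C[2])/d[2]
def proj(c,P): return cv2.projectPoints(np.array(P,float).reshape(-1,3),c['rvec'],c['tvec'],c['K'],None)[0].reshape(-1,2)
E
python3 - <<'E'
from h import *
c=dict(np.load('top.npz'));im=c['image'];g=im.max(2)
vis=cv2.resize(im[100:250,150:390],None,fx=3.3,fy=3.3,interpolation=cv2.INTER_CUBIC)
for n,(x0,y0,x1,y1),z in [('bush',(155,205,215,250),.126),('pin',(310,195,390,240),.118)]:
    m=((g<45)*255).astype(np.uint8);w=np.zeros_like(m);w[y0:y1,x0:x1]=m[y0:y1,x0:x1]
    w=cv2.morphologyEx(w,cv2.MORPH_OPEN,np.ones((7,7),np.uint8))
    k=max(cv2.findContours(w,0,2)[0],key=cv2.contourArea)
    b=cv2.boxPoints(cv2.minAreaRect(k));P=np.array([ray(c,p,z) for p in b])
    e=[P[1]-P[0],P[2]-P[1]];l=[np.linalg.norm(v) for v in e];a=e[int(np.argmax(l))]
    yaw=(np.degrees(np.arctan2(a[1],a[0]))%180)-90
    print(n,b.round(1).tolist(),'centre',P.mean(0).round(4),'sides',np.round(l,3),'yaw',yaw.round(1))
    cv2.polylines(vis,[((b-[150,100]+.5)*3.3).astype(np.int32)],True,(0,0,255),1)
# base outline: grey (low saturation, mid) incl. corners
hsv=cv2.cvtColor(im,cv2.COLOR_BGR2HSV)
for n,(x0,y0,x1,y1) in [('bush',(158,105,220,250)),('pin',(305,112,384,240))]:
    w=np.zeros_like(g);w[y0:y1,x0:x1]=((hsv[y0:y1,x0:x1,1]<70)&(g[y0:y1,x0:x1]>50))*255
    w=cv2.morphologyEx(w,cv2.MORPH_CLOSE,np.ones((9,9),np.uint8))
    k=max(cv2.findContours(w,0,2)[0],key=cv2.contourArea);b=cv2.boxPoints(cv2.minAreaRect(k))
    P=np.array([ray(c,p,0.01) for p in b]);print(n,'base',P.mean(0).round(3),[np.linalg.norm(P[i]-P[i+1]).round(3) for i in (0,1)],P.round(3)[:,:2].tolist())
    cv2.polylines(vis,[((b-[150,100]+.5)*3.3).astype(np.int32)],True,(0,255,0),1)
cv2.imwrite('pics/crop1.png',vis)
R=cv2.Rodrigues(c['rvec'])[0];print('cam',-R.T@c['tvec'].ravel())
E
```

```text
bush [[160.3000030517578, 229.0], [161.89999389648438, 214.8000030517578], [190.5, 217.89999389648438], [188.89999389648438, 232.1999969482422]] centre [0.4489 0.197  0.126 ] sides [0.037 0.074] yaw -5.8
pin [[334.8999938964844, 208.6999969482422], [374.3999938964844, 205.10000610351562], [375.70001220703125, 219.60000610351562], [336.20001220703125, 223.1999969482422]] centre [ 0.4784 -0.27    0.118 ] sides [0.104 0.038] yaw 5.8
bush base [0.597 0.191 0.01 ] [np.float64(0.369), np.float64(0.12)] [[0.42, 0.265], [0.788, 0.234], [0.774, 0.114], [0.407, 0.15]]
pin base [ 0.604 -0.267  0.01 ] [np.float64(0.157), np.float64(0.323)] [[0.754, -0.173], [0.776, -0.328], [0.454, -0.359], [0.434, -0.209]]
cam [0.37067626 0.00488767 1.30563198]
```

View pics/crop1.png

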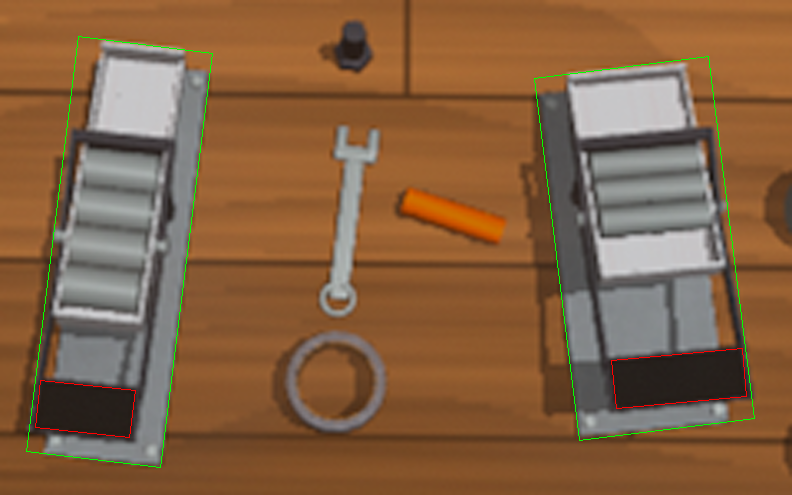

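The crop confirms it: red boxes sit on the black paddles, bush paddle at the left and pin paddle at the right, with four short parts and three long ones. Box sizes are within 10 mm of the given 84 x 44 and 114 x 44 mm. Bush paddle is at (0.449, 0.197), yaw -5.8°; pin paddle is at (0.478, -0.270), yaw +5.8°. The offset from paddle to base centre agrees with the drawing. Next I shut the jaws and go over the bush paddle, with the gripper body across the dispenser.

send_rows:
  steps:
    - {"dp":[43,41,0],"roll":0,"jaw":0}
    - {"dp":[87,82,0],"roll":0,"jaw":0}
    - {"dp":[130,123,0],"roll":0,"jaw":0}
    - {"dp":[174,164,0],"roll":0,"jaw":0}
    - {"dp":[218,205,0],"roll":0,"jaw":0}
  newtons: 20

```text
time_s: 0.72
tcp_pos: [0.3823, 0.348, 0.2404]
eef_rot: [180.0, 0.0, -22.6]
contact_force: [1.2, -0.3, -0.7]
gripper_width: 0.0433
gripper_force: 0.0
```

send_rows:
  steps:
    - {"dp":[40,38,0],"roll":-0.1,"jaw":0}
    - {"dp":[80,76,0],"roll":-0.2,"jaw":0}
    - {"dp":[121,115,0],"roll":-0.293,"jaw":0}
    - {"dp":[121,115,0],"roll":-0.293,"jaw":0}
    - {"dp":[121,115,0],"roll":-0.293,"jaw":0}

```text
time_s: 1.35
tcp_pos: [0.4495, 0.197, 0.2404]
eef_rot: [-180.0, 0.0, -5.9]
contact_force: [0.5, 0.5, 0.4]
gripper_width: 0.0004
gripper_force: 0.0
```

Run:
```python
from plant import r
from h import *
s=r.get_state(); print(s['time_s'],s['tcp_pos'],s['eef_rot'],s['contact_force'],s['gripper_width'])
c=r.capture('wrist'); P=[[.4489,.197,.126],[.4489,.197,.1]]
im=c['image'].copy()
g=im.max(2)
print(proj(c,P),proj(c,[s['tcp_pos']-np.array([0,0,.014])]))
cv2.imwrite('pics/w1.png',im)
```

```text
1.35 [0.44946735 0.19703018 0.2404443 ] [-1.79999756e+02  1.24482650e-02 -5.93631461e+00] [0.54762956 0.47256144 0.39156404] 0.0003684199050561295
[[257.37300371 193.63693894]
 [257.32772188 186.73944664]] [[257.51038783 238.50007742]]
```

View pics/w1.png

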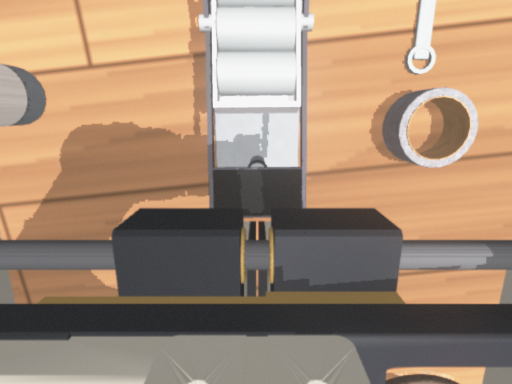

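The wrist view shows the bush paddle as a black plate, columns 213–304 and rows 168–217, centred at about (258,193). My estimate projects to (257,194), so the measurement holds. Pressing now.

send_rows:
  steps:
    - {"dp":[0,0,45],"roll":0,"jaw":0}
    - {"dp":[0,0,88],"roll":0,"jaw":0}
    - {"dp":[0,0,100],"roll":0,"jaw":0}
    - {"dp":[0,0,112],"roll":0,"jaw":0}
    - {"dp":[0,0,120],"roll":0,"jaw":0}

```text
time_s: 2.02
tcp_pos: [0.4498, 0.1982, 0.1211]
eef_rot: [-179.9, -0.1, -5.8]
contact_force: [-2.6, -0.1, 5.6]
gripper_width: 0.0004
gripper_force: 2.4
```

send_rows:
  steps:
    - {"dp":[0,0,10],"roll":0,"jaw":0}
    - {"dp":[0,0,20],"roll":0,"jaw":0}
    - {"dp":[0,0,26],"roll":0,"jaw":0}
    - {"dp":[0,0,27],"roll":0,"jaw":0}
    - {"dp":[0,0,27],"roll":0,"jaw":0}

```text
time_s: 2.65
tcp_pos: [0.4514, 0.1982, 0.0952]
eef_rot: [-179.9, -0.2, -5.8]
contact_force: [0.9, -1.6, 8.2]
gripper_width: 0.0003
gripper_force: 3.4
```

send_rows:
  steps:
    - {"dp":[0,0,2],"roll":0,"jaw":0}
    - {"dp":[0,0,4],"roll":0,"jaw":0}
    - {"dp":[0,0,4],"roll":0,"jaw":0}
    - {"dp":[0,0,4],"roll":0,"jaw":0}
    - {"dp":[0,0,4],"roll":0,"jaw":0}

```text
time_s: 3.28
tcp_pos: [0.4518, 0.1982, 0.0929]
eef_rot: [-179.8, -0.3, -5.7]
contact_force: [-4.0, -5.3, 23.9]
gripper_width: 0.0002
gripper_force: 12.0
```

Run:
```python
from plant import r
import cv2
t=r.capture('top')['image'][100:250,150:390]; s=r.capture('scene')['image'][150:280,140:350]
k=lambda i:cv2.resize(i,(520,300),interpolation=cv2.INTER_CUBIC)
cv2.imwrite('pics/p1.png',cv2.vconcat([k(t),k(s)]))
```

```text
(no output)
```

View pics/p1.png

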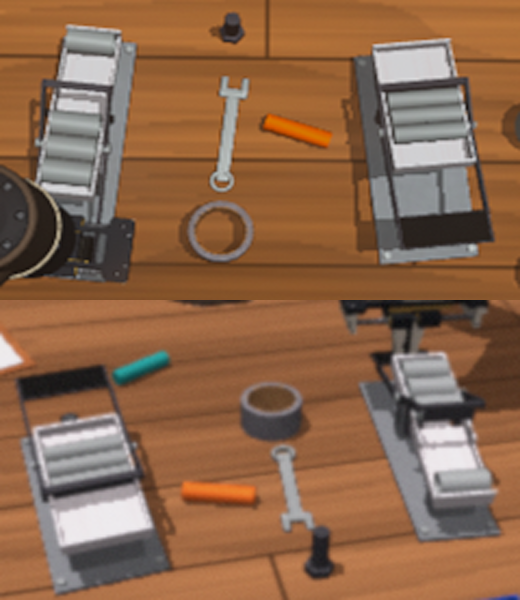

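At the stop (24 N), the picture shows one bush lying at the pick-up end ((90,40) in the upper half) and three held back behind. I'll release it and wait for the rest to roll on.

send_rows:
  steps:
    - {"dp":[0,0,-15],"roll":0,"jaw":0}
    - {"dp":[0,0,-30],"roll":0,"jaw":0}
    - {"dp":[0,0,-50],"roll":0,"jaw":0}
    - {"dp":[0,0,-70],"roll":0,"jaw":0}
    - {"dp":[0,0,-70],"roll":0,"jaw":0}

```text
time_s: 4.0
tcp_pos: [0.4508, 0.1984, 0.1616]
eef_rot: [-179.8, -0.2, -5.8]
contact_force: [-0.1, 0.5, -0.3]
gripper_width: 0.0004
gripper_force: 0.0
```

send_rows:
  steps:
    - {"dp":[0,0,0]}
    - {"dp":[0,0,0]}
    - {"dp":[0,0,0]}
    - {"dp":[0,0,0]}
    - {"dp":[0,0,0]}

```text
invalid input
```

send_rows:
  steps:
    - {"dp":[0,0,0]}
    - {"dp":[0,0,0]}
    - {"dp":[0,0,0]}
    - {"dp":[0,0,0]}
    - {"dp":[0,0,0]}

```text
invalid input
```

Run:
```python
from plant import r
import cv2
t=r.capture('top')['image'][100:250,150:390]; s=r.capture('scene')['image'][150:280,140:350]
k=lambda i:cv2.resize(i,(520,300),interpolation=cv2.INTER_CUBIC)
cv2.imwrite('pics/p2.png',cv2.vconcat([k(t),k(s)]))
```

```text
(no output)
```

View pics/p2.png

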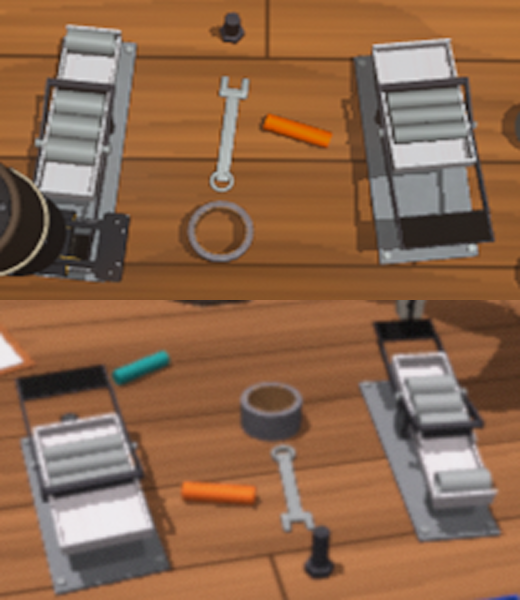

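One bush is out, the three others have rolled on to the shut gate, and the paddle is up. The two wait calls were refused because fields were missing. I'll wait a little and do the second press.

send_rows:
  steps:
    - {"dp":[0,0,0],"roll":0,"jaw":0}
    - {"dp":[0,0,0],"roll":0,"jaw":0}
    - {"dp":[0,0,0],"roll":0,"jaw":0}
    - {"dp":[0,0,0],"roll":0,"jaw":0}
    - {"dp":[0,0,0],"roll":0,"jaw":0}

```text
time_s: 4.72
tcp_pos: [0.4495, 0.1973, 0.1595]
eef_rot: [180.0, 0.0, -5.8]
contact_force: [0.8, -0.7, -0.8]
gripper_width: 0.0003
gripper_force: 0.0
```

send_rows:
  steps:
    - {"dp":[0,0,15],"roll":0,"jaw":0}
    - {"dp":[0,0,25],"roll":0,"jaw":0}
    - {"dp":[0,0,35],"roll":0,"jaw":0}
    - {"dp":[0,0,45],"roll":0,"jaw":0}
    - {"dp":[0,0,55],"roll":0,"jaw":0}

```text
time_s: 5.35
tcp_pos: [0.4495, 0.1971, 0.104]
eef_rot: [180.0, -0.0, -5.8]
contact_force: [-0.4, -1.6, 6.2]
gripper_width: 0.0007
gripper_force: 3.2
```

send_rows:
  steps:
    - {"dp":[0,0,8],"roll":0,"jaw":0}
    - {"dp":[0,0,13],"roll":0,"jaw":0}
    - {"dp":[0,0,15],"roll":0,"jaw":0}
    - {"dp":[0,0,15],"roll":0,"jaw":0}
    - {"dp":[0,0,15],"roll":0,"jaw":0}

```text
time_s: 5.98
tcp_pos: [0.4509, 0.1972, 0.0922]
eef_rot: [-180.0, -0.2, -5.7]
contact_force: [-6.5, -5.6, 33.2]
gripper_width: 0.0007
gripper_force: 17.2
```

send_rows:
  steps:
    - {"dp":[0,0,0],"roll":0,"jaw":0}
    - {"dp":[0,0,0],"roll":0,"jaw":0}
    - {"dp":[0,0,0],"roll":0,"jaw":0}
    - {"dp":[0,0,0],"roll":0,"jaw":0}
    - {"dp":[0,0,0],"roll":0,"jaw":0}

```text
time_s: 6.6
tcp_pos: [0.4509, 0.1972, 0.0922]
eef_rot: [-180.0, -0.2, -5.7]
contact_force: [-7.2, -6.6, 33.4]
gripper_width: 0.0005
gripper_force: 17.1
```

send_rows:
  steps:
    - {"dp":[0,0,-15],"roll":0,"jaw":0}
    - {"dp":[0,0,-30],"roll":0,"jaw":0}
    - {"dp":[0,0,-55],"roll":0,"jaw":0}
    - {"dp":[0,0,-100],"roll":0,"jaw":0}
    - {"dp":[0,0,-150],"roll":0,"jaw":0}

```text
time_s: 7.22
tcp_pos: [0.4492, 0.1968, 0.2397]
eef_rot: [179.9, 0.1, -5.8]
contact_force: [2.0, 0.3, -0.5]
gripper_width: 0.0003
gripper_force: 0.0
```

send_rows:
  steps:
    - {"dp":[0,0,0],"roll":0,"jaw":0}
    - {"dp":[9,57,0],"roll":0,"jaw":0}
    - {"dp":[18,114,0],"roll":0,"jaw":0}
    - {"dp":[28,171,0],"roll":0,"jaw":0}
    - {"dp":[38,230,0],"roll":0,"jaw":0}

```text
time_s: 7.85
tcp_pos: [0.4635, -0.0371, 0.2384]
eef_rot: [180.0, 0.0, -5.8]
contact_force: [2.5, 0.5, 0.4]
gripper_width: 0.0005
gripper_force: 0.0
```

send_rows:
  steps:
    - {"dp":[9,58,0],"roll":-0.05,"jaw":0}
    - {"dp":[19,116,0],"roll":-0.1,"jaw":0}
    - {"dp":[28,174,0],"roll":-0.15,"jaw":0}
    - {"dp":[38,232,0],"roll":-0.2,"jaw":0}
    - {"dp":[38,232,0],"roll":-0.2,"jaw":0}

```text
time_s: 8.48
tcp_pos: [0.4772, -0.2735, 0.2371]
eef_rot: [-180.0, 0.2, 5.4]
contact_force: [0.4, -0.3, -0.6]
gripper_width: 0.0004
gripper_force: 0.0
```

Run:
```python
from plant import r
from h import *
s=r.get_state(); print(s['time_s'],s['tcp_pos'],s['eef_rot'],s['contact_force'])
c=r.capture('wrist');print(proj(c,[[.4784,-.27,.118]]))
t=r.capture('top')['image'][100:250,150:390]
k=lambda i:cv2.resize(i,(480,300),interpolation=cv2.INTER_CUBIC)
cv2.imwrite('pics/p3.png',cv2.vconcat([k(t),c['image'][:300,:480]]))
```

```text
8.475 [ 0.47718983 -0.27348548  0.23708083] [-179.96753188    0.18036435    5.36310719] [ 0.41206611 -0.28268126 -0.64017732]
[[253.29562529 189.64312259]]
```

View pics/p3.png

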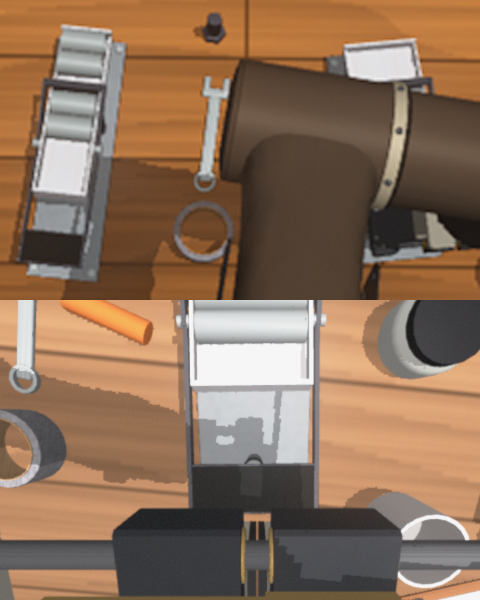

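The bush side is done: two bushes at the pick-up end, two behind the gate, paddle up. In the wrist view the pin paddle is centred at about (254,189), against (253,190) predicted. Pressing the pin paddle; the mug, 92 mm high, stays below the gripper body at 137 mm.

send_rows:
  steps:
    - {"dp":[0,0,45],"roll":0,"jaw":0}
    - {"dp":[0,0,90],"roll":0,"jaw":0}
    - {"dp":[0,0,103],"roll":0,"jaw":0}
    - {"dp":[0,0,115],"roll":0,"jaw":0}
    - {"dp":[0,0,127],"roll":0,"jaw":0}

```text
time_s: 9.2
tcp_pos: [0.4788, -0.2699, 0.1134]
eef_rot: [180.0, -0.1, 5.7]
contact_force: [-2.1, 1.1, 5.4]
gripper_width: 0.0005
gripper_force: 2.4
```

send_rows:
  steps:
    - {"dp":[0,0,10],"roll":0,"jaw":0}
    - {"dp":[0,0,20],"roll":0,"jaw":0}
    - {"dp":[0,0,27],"roll":0,"jaw":0}
    - {"dp":[0,0,29],"roll":0,"jaw":0}
    - {"dp":[0,0,29],"roll":0,"jaw":0}

```text
time_s: 9.82
tcp_pos: [0.4805, -0.2701, 0.086]
eef_rot: [179.9, -0.3, 5.7]
contact_force: [-3.0, 7.7, 18.8]
gripper_width: 0.0001
gripper_force: 9.6
```

send_rows:
  steps:
    - {"dp":[0,0,1],"roll":0,"jaw":0}
    - {"dp":[0,0,1],"roll":0,"jaw":0}
    - {"dp":[0,0,1],"roll":0,"jaw":0}
    - {"dp":[0,0,1],"roll":0,"jaw":0}
    - {"dp":[0,0,1],"roll":0,"jaw":0}

```text
time_s: 10.45
tcp_pos: [0.4806, -0.2701, 0.0856]
eef_rot: [179.9, -0.3, 5.7]
contact_force: [-5.2, 9.2, 25.3]
gripper_width: 0.0002
gripper_force: 12.7
```

At the stop (25 N). Releasing and backing away to the middle so the dispenser can be seen.

send_rows:
  steps:
    - {"dp":[0,0,-15],"roll":0,"jaw":0}
    - {"dp":[0,0,-30],"roll":0,"jaw":0}
    - {"dp":[0,0,-55],"roll":0,"jaw":0}
    - {"dp":[0,0,-100],"roll":0,"jaw":0}
    - {"dp":[0,0,-150],"roll":0,"jaw":0}

```text
time_s: 11.08
tcp_pos: [0.4782, -0.2701, 0.2336]
eef_rot: [-180.0, -0.0, 5.6]
contact_force: [0.7, -0.2, -0.3]
gripper_width: 0.0005
gripper_force: 0.0
```

send_rows:
  steps:
    - {"dp":[0,0,-30],"roll":0,"jaw":0}
    - {"dp":[0,-55,-50],"roll":0,"jaw":0}
    - {"dp":[0,-110,-50],"roll":0,"jaw":0}
    - {"dp":[0,-165,-50],"roll":0,"jaw":0}
    - {"dp":[0,-220,-50],"roll":0,"jaw":0}

```text
time_s: 11.7
tcp_pos: [0.4566, -0.0495, 0.2829]
eef_rot: [-180.0, -0.1, 5.6]
contact_force: [1.0, 0.0, 0.1]
gripper_width: 0.0003
gripper_force: 0.0
```

send_rows:
  steps:
    - {"dp":[0,0,0],"roll":0,"jaw":0}
    - {"dp":[0,0,0],"roll":0,"jaw":0}
    - {"dp":[0,0,0],"roll":0,"jaw":0}
    - {"dp":[0,0,0],"roll":0,"jaw":0}
    - {"dp":[0,0,0],"roll":0,"jaw":0}

```text
time_s: 12.32
tcp_pos: [0.4566, -0.0518, 0.2824]
eef_rot: [180.0, 0.0, 5.5]
contact_force: [-0.6, -0.1, 0.2]
gripper_width: 0.0005
gripper_force: 0.0
```

Run:
```python
from plant import r
import cv2
t=r.capture('top')['image'][100:250,150:390]; s=r.capture('scene')['image'][150:280,140:350]
k=lambda i:cv2.resize(i,(520,300),interpolation=cv2.INTER_CUBIC)
cv2.imwrite('pics/p4.png',cv2.vconcat([k(t),k(s)]))
```

```text
(no output)
```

View pics/p4.png

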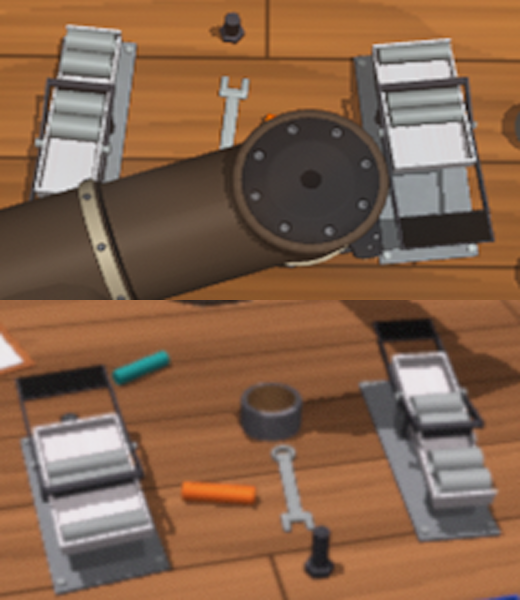

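The picture shows one pin issued at (415,50) and two waiting behind the gate. On the bush side two are issued at (90,42) and (90,65), and two wait. Both paddles are up and the bystanders stand where they were. Handing in.

```bash
python3 -c "
from plant import r
print(r.close_job())"
```

```text
the job is handed in; nothing more can be done
None
```

The hinge kit is issued and the job handed in: two bushes and one pin lie at the pick-up ends, two of each wait behind the shut gates, both paddles are up, and the other things I could see stand where they were; no verdict was shown on hand-in.

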